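# Lock the cutlery box with its curved pin

### The job

Lock the wooden cutlery box: pick up the curved pin by its wooden grip and pass its bent steel bar, tip first, through the staple on top of the box, swinging it round along its own curve until the staple stands over the middle of the bend. Leave the pin lying flat on top of the box and let go; leave the straight pin where it lies.

Things in the scene. Friction and masses are not known exactly. Their poses are not given: they have to be found in the camera images.
- curved_pin: Loose steel J-shaped pin, ~0.11 kg, flat on the worktop left or right of the box. Round bar 8 mm. Origin: centre of its bend, on the underside; z up. Bend: arc of radius 45 mm (bar's centre line) about the origin from the free tip at -70 deg (0 = +x, 90 = +y) via 0 to +70 deg, then a straight 55 mm tangent leg to the grip at x -36, y +61 mm. Turned clockwise from above, the tip leads.
- pin_grip (a point): The curved pin's wooden grip, point 40 mm above the pin's underside (x -36, y +61 mm in the pin's frame; axes as the pin). An upright flat tab 14 mm thick, 40 mm long, 60 mm tall from the underside, rounded on top. Its long side runs along the leg (160 deg in the pin's frame), so fingers close across it along 70 deg (or -110).
- pin_bend (a point): Middle of the curved pin's bend, on the bar's centre line: x +45, y 0, z +4 mm in the pin's frame, where the bar runs along the pin's y.
- cutlery_box: Closed wooden box, fixed, 200 x 200 x 70 mm high; origin under its centre, z up, x away from the robot (turned up to 0.25 rad). Top flat, smooth and free but for one steel staple, an inverted U of 7 mm bar at x +60, y 0 mm. Its opening is 40 mm wide (along the box's x) and 38 mm high above the top; the pin passes through along the box's y. Room for its grip: robot's side.
- staple (a point): Middle of the staple's opening, 4 mm above the box's top (where the centre of an 8 mm bar lying on the top comes); axes as the box.
- straight_pin: Not needed, to be left alone: loose pin with the same wooden grip but a straight 8 mm bar; about 155 mm long along x, the grip (long side along x) at x -55 mm, the free end at x +79 mm; origin on the underside.

How it is judged:
By the outcome, as a careful person would: the job done as asked, in the order asked, and still so for the second after the job is handed in, with the robot touching nothing.
It also fails if it takes over 45 s, if anything falls off the work surface, if the arm or the gripper's body presses on something with over 40 N, if the wrist force passes 120 N, or if a joint passes its speed limit or range.

### The arm

A 6-joint arm with a two-finger parallel gripper is mounted at the origin on a cart in front of the work surface, level with it; the furniture and walls round the work are solid. World frame = base frame: x ahead of the robot, y to its left, z up, the work surface at z = 0. Lengths are in m, angles in degrees, forces in N, time in s.
With the tool pointing down it reaches from about 0.325 to 0.85 m from the base axis. Payload 4.4 kg.
Tool frame: the origin (TCP) lies midway between the tips of the shut fingers; the grasp point (between the pads) lies 19 mm behind it; z points along the fingers, y is the line along which they close (so a half turn about z gives the same grasp; the last joint's range is limited). The gripper opens to 94 mm and grips with 3 to 60 N. Pads are 16 mm wide; open, the fingers measure 119 mm over their backs; the gripper's body (75 mm by 177 mm) begins 78 mm behind the grasp point.
Start: joints at [58.012, 11.837, 88.321, -0, 79.842, -8.623], TCP at [0.228, 0.528, 0.205] pointing down, gripper open.
Joint ranges: [-156.59, 156.59], [-49.26, 127.26], [12.9, 141.05], [-63.56, 243.56], [4.71, 150.69], [-161.64, 161.64]. Speed limits (degrees/s): [159.86, 159.86, 180, 180, 180, 180].

### API

Orientations are given as a 3x3 rotation matrix whose columns are the frame's x, y, z axes.
In Python, from workcell import env, jaws, kin, camera gives the robot as it stands. Calls block until the motion is done:
- env.goto(position, orientation): joint-space move of the TCP to a pose.
- env.line_to(position, rot=None, v=0.15): straight line of the TCP; rot=None keeps the orientation; v is the mean speed in m/s.
- env.goto_joints(angles): joint-space move.
- jaws.grip(opening, f_grip=None): opening from 0.0 (shut) to 1.0 (fully open); f_grip is the grip in N (None keeps the last); returns when the fingers have stopped.
- env.wait(seconds).
- kin.solve_ik(position, orientation): joint angles nearest the present ones, or None.
- env.observe(): the state.
- camera(name): name is "side" or "top" or "wrist"; returns a dict with "frame" (480x640x3 uint8, red, green, blue), "fx", "fy", "cx", "cy" (pixels), "k1" (the pictures are not rectified: a ray, as slopes to the right and down, at radius r is drawn at 1 + k1 r^2 times it, then the intrinsics apply), "camera_from_world" (4x4, takes a point from world to camera coordinates); the wrist camera has in their place "tool_from_camera" (4x4, takes a point from camera to tool coordinates, whose origin is the TCP and whose axes are the flange's). Camera axes: x right, y up, looking along -z (the intrinsics and any distortion apply to the point x, -y, -z); pixel columns grow to the right and rows downward; lengths in m; the calibration is good to about 2 mm. A picture is of the moment at which its call begins: read the wrist's pose just before it. There is no depth.
A pose or a line that the arm cannot do raises env.Unreachable and nothing moves.
- env.close_job(): hands the job in; it is judged then, once.
The state is a dict: "time": time; "qpos": joint angles; "joint_vel": joint speeds; "effort": joint torques, N m; "tcp_pos": TCP position; "eef_rot": TCP orientation; "force": force on the tool from outside, world axes, zero at the start; "ft_torque": the same for the moment, N m; "finger_gap": opening from 0.0 (shut) to 1.0 (fully open); "grasp_force": force on a finger pad.
Only numpy, scipy, OpenCV 4.12 (cv2) and the standard library are available. Lean on these libraries where they do the work, as an engineer would, in place of code of your own. Each camera call takes 0.05 s, during which the arm holds its last target. There are 200 camera calls.

## Working session

There is one attempt and no reset: what is moved stays moved. The work goes in short steps, each a Python script; the robot and the scene stay as the last script left them, time stands still between calls to the robot, and variables do not carry over. Pictures are saved under pics/ and viewed, at most 13 in all, crops included, and the job is handed in when it is done.

```bash
mkdir -p pics; ls; python3 - <<'E'
from workcell import env,camera
import cv2,numpy as np
o=env.observe();print(o)
for n in("top","side"):
    c=camera(n);f=c["frame"];cv2.imwrite(f"pics/{n}0.png",f[:,:,::-1]);np.save(f"pics/{n}0.npy",c,allow_pickle=True)
    print(n,{k:v for k,v in c.items() if k!="frame"})
c=camera("wrist");print({k:v for k,v in c.items() if k!="frame"})
E
```

```text
pics
{'time': 0.0, 'qpos': array([ 5.80108160e+01,  1.18812129e+01,  8.84029756e+01, -2.06240598e-03,
        7.98403192e+01, -8.62046484e+00]), 'joint_vel': array([-0.02640703,  0.0408276 ,  0.04082934, -0.07280244, -0.05584138,
       -0.09127259]), 'effort': array([ 1.50366213e-03, -3.70889032e+01, -2.81419909e+01,  6.99836109e-02,
        3.62687290e-02, -1.57151244e-04]), 'tcp_pos': array([0.22764839, 0.52715925, 0.20433598]), 'eef_rot': array([[-9.17973684e-01,  3.96639709e-01, -1.12115163e-03],
       [ 3.96641187e-01,  9.17971842e-01, -1.86185359e-03],
       [ 2.90700560e-04, -2.15382751e-03, -9.99997638e-01]]), 'force': array([ 0.17936317, -0.20922433, -0.43478561]), 'ft_torque': array([ 0.05614404,  0.00857314, -0.01522366]), 'grasp_force': 0.0, 'finger_gap': 1.0017601578441226}
top {'fx': 443.8841751370175, 'fy': 443.8841751370175, 'cx': 318.45060924519794, 'cy': 238.47427136254956, 'k1': -0.06436070107837095, 'camera_from_world': array([[-0.02188258, -0.99949275,  0.02313854,  0.01430059],
       [ 0.99097499, -0.01862296,  0.13274693, -0.56970336],
       [-0.13224869, 
[... 299 characters left out ...]
73205, -0.56705993],
       [ 0.14673709,  0.82888041,  0.53983839, -0.11880428],
       [-0.08388493, -0.53335266,  0.84172339, -1.19336313],
       [ 0.        ,  0.        ,  0.        ,  1.        ]])}
{'fx': 384.37816796459697, 'fy': 384.37816796459697, 'cx': 316.0875488264092, 'cy': 238.15558978322886, 'k1': -0.061529706302807456, 'tool_from_camera': array([[ 9.31837909e-04,  9.57653769e-01,  2.87920805e-01,
         8.33480543e-02],
       [ 9.99999566e-01, -8.85657141e-04, -2.90651470e-04,
        -2.18714241e-04],
       [-2.33443592e-05,  2.87920951e-01, -9.57654179e-01,
        -1.80182204e-01],
       [ 0.00000000e+00,  0.00000000e+00,  0.00000000e+00,
         1.00000000e+00]])}
```

View pics/top0.png

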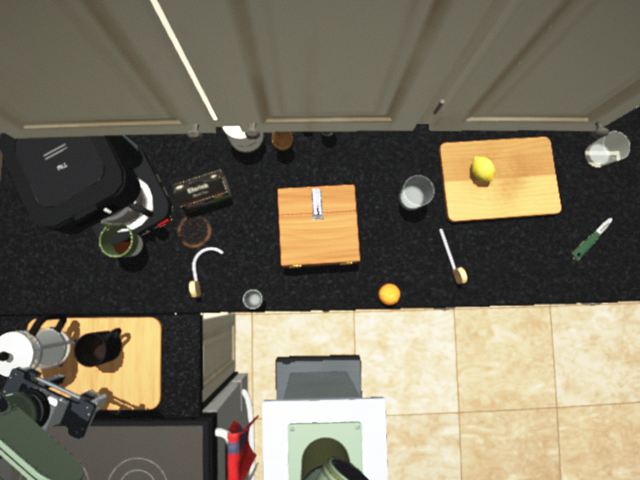

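View pics/side0.png

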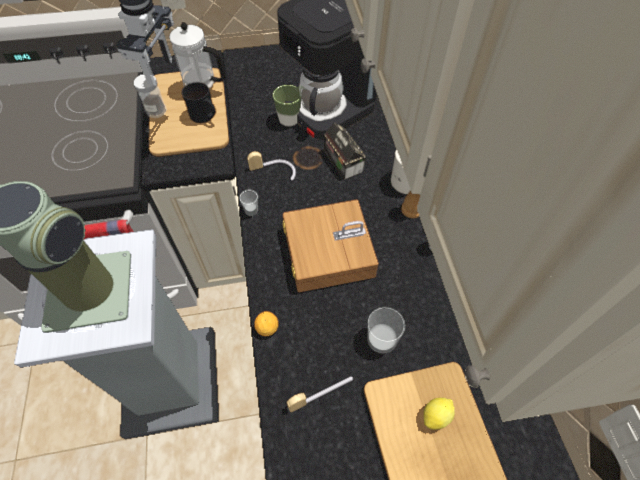

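The top view shows the box top at about (278–358, 186–268), with the staple near (317, 203). The curved pin is on the left, with its grip near (195, 289) and its tip near (222, 251). The straight pin is on the right, from (443, 230) to (460, 275). The side view agrees. Next I'll take rough positions and one closer wrist view.

```bash
cat > h.py <<'E'
from workcell import env,jaws,kin,camera
import cv2,numpy as np
def Rz(d):
    a=np.radians(d);return np.array([[np.cos(a),-np.sin(a),0],[np.sin(a),np.cos(a),0],[0,0,1]])
def down(yaw): # tool z down, tool y along world angle yaw
    y=Rz(yaw)[:,0];z=np.array([0,0,-1.]);return np.column_stack([np.cross(y,z),y,z])
def snap(n,name=None):
    o=env.observe();c=camera(n)
    if n=="wrist":
        T=np.eye(4);T[:3,:3]=o["eef_rot"];T[:3,3]=o["tcp_pos"];c["W"]=T@c["tool_from_camera"]
    else: c["W"]=np.linalg.inv(c["camera_from_world"])
    if name: cv2.imwrite(f"pics/{name}.png",c["frame"][:,:,::-1]);np.save(f"pics/{name}.npy",c,allow_pickle=True)
    return c
def load(name): return np.load(f"pics/{name}.npy",allow_pickle=True).item()
def ray(c,uv,z):
    x=(np.array(uv,float)-[c["cx"],c["cy"]])/[c["fx"],c["fy"]];s=x.copy()
    for _ in range(20): s=x/(1+c["k1"]*(s@s))
    d=c["W"][:3,:3]@np.array([s[0],-s[1],-1]);p=c["W"][:3,3];return p+d*(z-p[2])/d[2]
E
python3 - <<'E'
from h import *
c=load("top0");c["W"]=np.linalg.inv(c["camera_from_world"])
for n,uv,z in [("grip",(195,288),.05),("tip",(222,251),.004),("legtop",(194,268),.004),("c1",(278,187),.07),("c2",(356,185),.07),("c3",(359,262),.07),("c4",(283,267),.07),("staple",(317,205),.09)]: print(n,ray(c,uv,z).round(3))
env.goto([.45,.18,.25],down(90)if kin.solve_ik([.45,.18,.25],down(90)) is not None else down(-90))
print(env.observe()["qpos"].round(0),env.observe()["time"])
snap("wrist","w1")
E
```

```text
grip [0.447 0.319 0.05 ]
tip [0.546 0.26  0.004]
legtop [0.502 0.334 0.004]
c1 [0.701 0.105 0.07 ]
c2 [ 0.703 -0.096  0.07 ]
c3 [ 0.504 -0.097  0.07 ]
c4 [0.495 0.094 0.07 ]
staple [0.648 0.006 0.09 ]
[ 12.  -1.  97.   0.  84. -78.] 1.6833
```

View pics/w1.png

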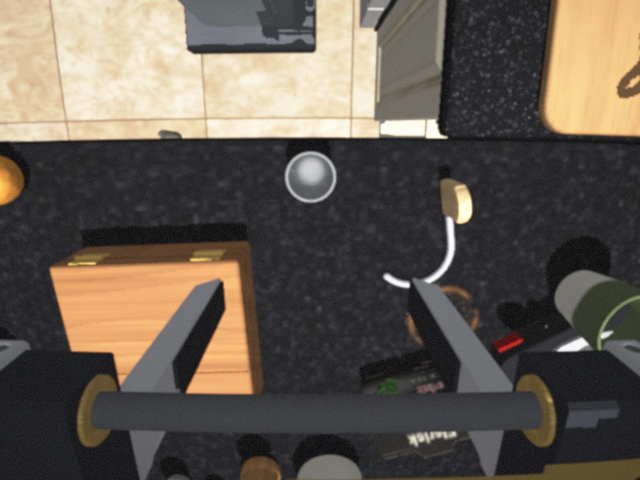

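The wrist view shows the pin with its tip at (387, 277), the bend bottom near (425, 285) and the grip at (455, 200). The box is at lower left, with its staple hidden behind the gripper. Next I'll fit the pin from colour masks and look at the box enlarged in the top view.

```bash
python3 - <<'E'
from h import *
from scipy.optimize import least_squares
for nm,roi,gr in (("w1",(360,210,480,300),(435,170,480,230)),("top0",(188,240,230,284),(185,275,206,302))):
    c=load(nm); 
    if nm=="top0": c["W"]=np.linalg.inv(c["camera_from_world"])
    f=c["frame"];hsv=cv2.cvtColor(f,cv2.COLOR_RGB2HSV)
    bar=(hsv[...,2]>110)&(hsv[...,1]<60); m=np.zeros_like(bar);x0,y0,x1,y1=roi;m[y0:y1,x0:x1]=bar[y0:y1,x0:x1]
    n,l,s,_=cv2.connectedComponentsWithStats(m.astype(np.uint8));i=1+np.argmax(s[1:,4]);v,u=np.nonzero(l==i)
    P=np.array([ray(c,(a,b),.006) for a,b in zip(u,v)])[:,:2]
    wood=(hsv[...,1]>60)&(hsv[...,2]>120);m=np.zeros_like(wood);x0,y0,x1,y1=gr;m[y0:y1,x0:x1]=wood[y0:y1,x0:x1]
    v,u=np.nonzero(m);g=ray(c,(u.mean(),v.mean()),.045)[:2]
    # fit pin pose: residual = distance of bar pixels to the known centre line
    def res(q):
        R=Rz(q[2])[:2,:2];L=(P-q[:2])@R
        t=np.degrees(np.arctan2(L[:,1],L[:,0]));tc=np.radians(np.clip(t,-70,70))
        da=np.hypot(*(L-.045*np.c_[np.cos(tc),np.sin(tc)]).T)
        a=np.array([.0154,.0423]);d=np.array([np.cos(np.radians(160)),np.sin(np.radians(160))])
        k=np.clip((L-a)@d,0,.055);dl=np.hypot(*(L-a-k[:,None]*d).T)
        return np.r_[np.minimum(da,dl),(R@[-.036,.061]+q[:2]-g)*3]
    r=least_squares(res,[.49,.29,20],x_scale=[.01,.01,10]);q=r.x
    print(nm,s[i,4],"wood",m.sum(),"grip",g.round(4),"pose",q.round(4),"rms",np.sqrt(np.mean(r.fun**2)).round(4),"maxres",r.fun.max().round(4),"grip pred",(Rz(q[2])[:2,:2]@[-.036,.061]+q[:2]).round(4))
f=load("top0")["frame"];cv2.imwrite("pics/tc.png",cv2.resize(f[172:282,260:380,::-1],None,fx=5,fy=5,interpolation=cv2.INTER_CUBIC))
E
```

```text
w1 993 wood 509 grip [0.4411 0.3267] pose [ 0.518   0.2934 28.9675] rms 0.008 maxres 0.0475 grip pred [0.457  0.3294]
top0 220 wood 82 grip [0.4451 0.3259] pose [ 0.5083  0.2903 29.8917] rms 0.003 maxres 0.0054 grip pred [0.4467 0.3253]
```

View pics/tc.png

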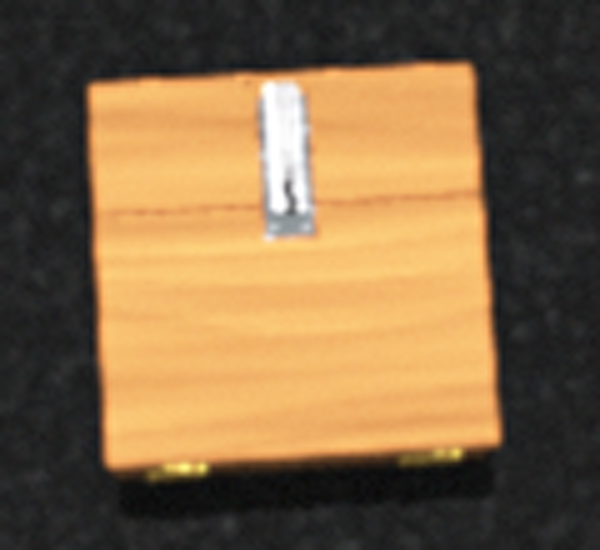

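Enlarged, the box's top corners are at crop (90, 83), (473, 63), (500, 443) and (106, 463). The staple foot is near (290, 225) and its top bar near (282, 90). Next I'll compute the box pose, then look at the grip from close above.

```bash
python3 - <<'E'
from h import *
c=load("top0");c["W"]=np.linalg.inv(c["camera_from_world"])
p=[ray(c,np.array(q)/5+[260,172]-.4,.07)[:2] for q in((90,83),(473,63),(500,443),(106,463))]
C=np.mean(p,axis=0);print(np.round(p,4),"centre",C)
for a,b,o in((1,0,90),(2,3,90),(3,0,0),(2,1,0)):
    d=p[b]-p[a];print(np.hypot(*d).round(4),(np.degrees(np.arctan2(d[1],d[0]))-o).round(2))
print("near foot",ray(c,np.array((290,228))/5+[260,172],.07),"crown far",ray(c,np.array((282,85))/5+[260,172],.115),"crown near",ray(c,np.array((290,212))/5+[260,172],.115))
jaws.grip(0.55)
env.goto([.446,.3255,.17],down(100));o=env.observe();print(o["qpos"].round(1),o["time"],o["tcp_pos"])
snap("wrist","w2")
E
```

```text
[[ 0.6978  0.1056]
 [ 0.7052 -0.0918]
 [ 0.5084 -0.099 ]
 [ 0.5023  0.0994]] centre [0.60339871 0.00353796]
0.1976 2.15
0.1985 1.76
0.1956 1.81
0.1969 2.09
near foot [0.61923693 0.00351938 0.07      ] crown far [0.68279087 0.007083   0.115     ] crown near [0.61901217 0.00452076 0.115     ]
[ 27.1  10.9  93.8  -0.1  75.3 -72.9] 3.2417 [0.4463144  0.3250856  0.17034541]
```

View pics/w2.png

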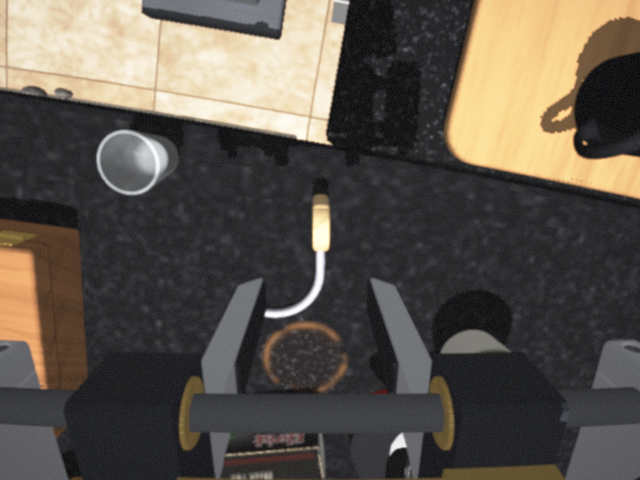

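The wrist view shows the grip at (314–329, 195–250), upright in the picture, so the 100° closing axis is right. The leg runs down to (320, 280) and the tip is at (265, 313).

```bash
python3 - <<'E'
from h import *
c=load("w2");hsv=cv2.cvtColor(c["frame"],cv2.COLOR_RGB2HSV)
m=np.zeros((480,640),bool);m[188:262,300:345]=((hsv[...,1]>60)&(hsv[...,2]>90))[188:262,300:345]
v,u=np.nonzero(m);print(m.sum(),u.min(),u.max(),v.min(),v.max())
for z in(.03,.045,.06):print(z,ray(c,(u.mean(),v.mean()),z).round(4), ray(c,(321,v.max()),z).round(4),ray(c,(321,v.min()),z).round(4))
b=[ray(c,p,.004)[:2] for p in((320,255),(320,275),(265,313))]
print("leg",np.round(b,4),np.degrees(np.arctan2(*(b[1]-b[0])[::-1])))
E
```

```text
639 311 330 194 251
0.03 [0.4391 0.3271 0.03  ] [0.4699 0.3329 0.03  ] [0.4201 0.3239 0.03  ]
0.045 [0.4356 0.3263 0.045 ] [0.465  0.3318 0.045 ] [0.4175 0.3232 0.045 ]
0.06 [0.432  0.3255 0.06  ] [0.46   0.3308 0.06  ] [0.4148 0.3226 0.06  ]
leg [[0.4826 0.3345]
 [0.5028 0.3382]
 [0.553  0.2911]] 10.232848441038382
```

```bash
python3 - <<'E'
from h import *
R=down(100)
env.line_to([.4445,.327,.08],R,v=.12)
env.line_to([.4445,.327,.022],R,v=.08);o=env.observe();print(o["tcp_pos"],o["force"])
jaws.grip(0.0,40);o=env.observe();print(o["finger_gap"]*94,o["grasp_force"],o["force"],o["time"])
env.line_to([.4445,.327,.17],R,v=.12);env.wait(.3);o=env.observe();print(o["tcp_pos"],o["finger_gap"]*94,o["grasp_force"],o["force"],o["time"])
snap("wrist","w3");snap("top","t3")
E
```

```text
[0.44486989 0.32720032 0.02221968] [0.17427291 0.89397874 0.23244914]
13.457164213521331 39.99707490205765 [-0.80396465  0.2807652   1.480875  ] 5.7417
[0.44430307 0.32687117 0.1695449 ] 13.898655903348626 39.99598413705826 [-0.90842363 -0.52487458 -0.75005361] 7.425
```

View pics/w3.png

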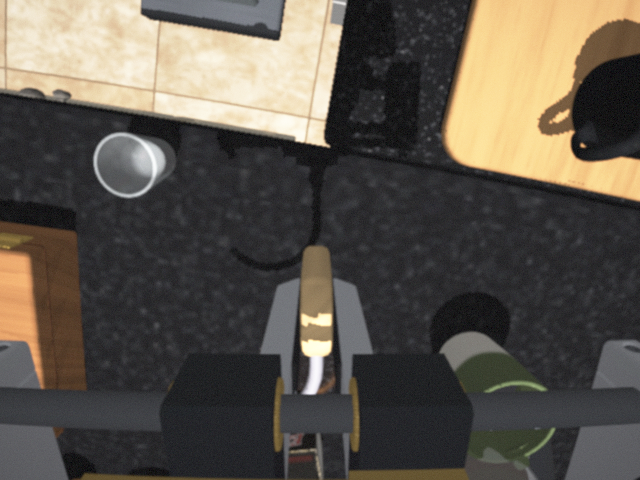

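The pin is held, with the grip at (303–330, 246–356) between the pads. Next I'll check where it sits in the hand.

```bash
python3 - <<'E'
from h import *
c=load("w3");t=np.array([.4443,.3269])
d=Rz(10)[:2,0];n=Rz(100)[:2,0]
for uv,z in (((316,356),.195),((316,356),.205),((316,246),.148),((316,246),.16),((316,353),.153),((313,385),.153)):
    q=ray(c,uv,z)[:2]-t;print(uv,z,"along",(q@d).round(4),"across",(q@n).round(4))
f=load("t3")["frame"];cv2.imwrite("pics/t3c.png",cv2.resize(f[215:325,150:270,::-1],None,fx=5,fy=5,interpolation=cv2.INTER_CUBIC))
E
```

```text
(316, 356) 0.195 along 0.0202 across -0.0007
(316, 356) 0.205 along 0.0135 across -0.0007
(316, 246) 0.148 along -0.0185 across -0.0007
(316, 246) 0.16 along -0.0223 across -0.0007
(316, 353) 0.153 along 0.0463 across -0.0007
(313, 385) 0.153 along 0.069 across -0.0025
```

View pics/t3c.png

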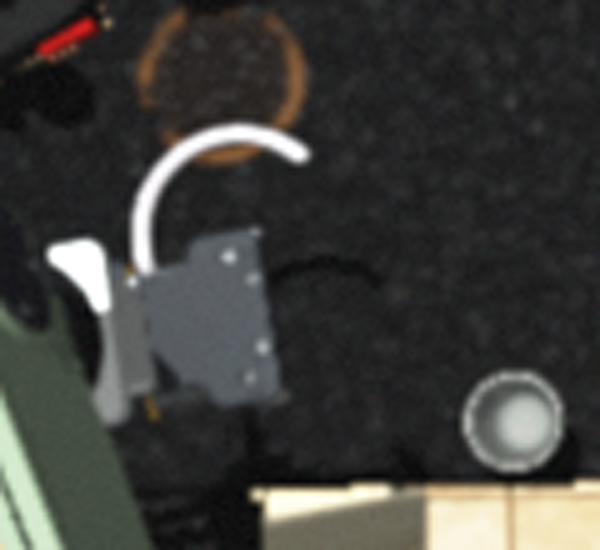

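The top view shows the bend free of the gripper, with the tip at crop (305, 155). Next I'll check the tip prediction, then carry the pin above the box at the swing's start angle.

```bash
cat >> h.py <<'E'
BC=np.array([.6034,.0035]);BY=1.95
def swing(a,z): # pin about bend centre, a deg ahead of final; z = underside height
    O=BC+Rz(BY)[:2,:2]@[.015,0];g=O+Rz(BY+a)[:2,:2]@[-.036,.061]
    return np.r_[g,z+.022],down(BY+a+70)
E
python3 - <<'E'
from h import *
def tipof(t,yaw,z): 
    a=np.radians(-70);O=t-Rz(yaw)[:2,:2]@[-.036,.061];return O+Rz(yaw)[:2,:2]@[.045*np.cos(a),.045*np.sin(a)]
c=load("t3");print("tip seen",ray(c,np.array((308,155))/5+[150,215],.152)[:2],"pred",tipof(np.array([.4443,.3269]),30,0))
for a in(85,60,30,0):
    q=kin.solve_ik(*swing(a,.074));print(a,None if q is None else np.round(q,0))
p,R=swing(85,.16)
env.line_to([.4445,.327,.20],down(100),v=.15)
env.goto(p+[0,0,.02],R);o=env.observe();print(o["qpos"].round(1),o["tcp_pos"],p,o["force"],o["time"],o["finger_gap"]*94)
snap("wrist","w4");c=snap("top","t4");s=snap("side","s4")
k=lambda f,y,x:cv2.resize(f[y:y+120,x:x+160,::-1],(400,300),interpolation=cv2.INTER_CUBIC)
cv2.imwrite("pics/a4.png",np.vstack([np.hstack([k(c["frame"],160,240),k(s["frame"],180,260)])]))
E
```

```text
tip seen [0.54160196 0.25557498] pred [0.54044891 0.26314701]
85 None
60 [  -9.   15.   98.   -0.   67. -141.]
30 [  -5.   16.   97.   -0.   67. -107.]
0 [ -2.  19.  93.  -0.  68. -74.]Traceback (most recent call last):
  File "<stdin>", line 9, in <module>
workcell.Unreachable: the arm cannot take that pose within its joint ranges
```

```bash
sed -i 's/^def swing(a,z):/def swing(a,z,s=0.):/; s/@\[.015,0\]/@[.015,s]/' h.py; python3 - <<'E'
from h import *
for a,s in((72,.016),(72,0)):
  for z in(.075,.18):
    q=kin.solve_ik(*swing(a,z,s));print(a,s,z,None if q is None else np.round(q,0))
p,R=swing(72,.17,.016)
env.goto(p,R);env.wait(.2);o=env.observe();print(o["qpos"].round(1),o["tcp_pos"],p,o["force"],o["time"],o["finger_gap"]*94)
snap("wrist","w4");c=snap("top","t4");s=snap("side","s4")
k=lambda f,y,x:cv2.resize(f[y:y+120,x:x+160,::-1],(400,300),interpolation=cv2.INTER_CUBIC)
cv2.imwrite("pics/a4.png",np.hstack([k(c["frame"],140,240),k(s["frame"],180,270)]))
E
```

```text
72 0.016 0.075 [  -9.   15.   98.   -0.   67. -153.]
72 0.016 0.18 [  -9.    9.   92.   -0.   79. -153.]
72 0 0.075 [ -10.   15.   98.   -0.   67. -154.]
72 0 0.18 [ -10.    9.   92.   -0.   79. -154.]
[  -8.7    9.4   92.9    0.    77.8 -152.7] [0.54919018 0.0033213  0.19194706] [0.54927147 0.00226944 0.192     ] [ 0.13437894  0.19218297 -1.83873934] 9.3667 14.009015516610244
```

View pics/a4.png

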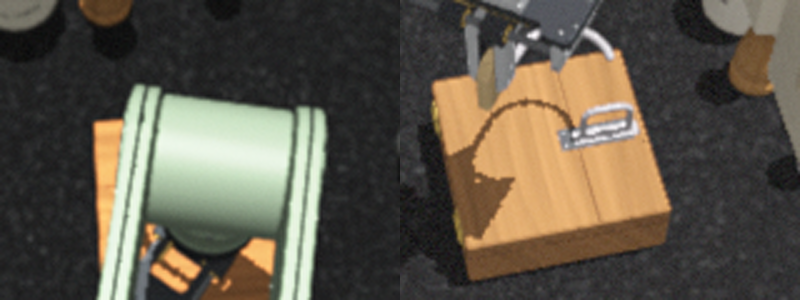

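The side view shows the staple with its crown from crop (585, 114) to (632, 107), and the pin above the box with its tip at about (612, 57).

```bash
python3 - <<'E'
from h import *
s=load("s4")
P=lambda x,y,z:ray(s,[270+(x-400)/2.5,180+y/2.5],z)
B=Rz(BY)[:2,:2]
for n,x,y,z in(("crown mid",608,110,.1115),("crown l",585,114,.1115),("crown r",632,107,.1115),("foot r",632,132,.07),("plate l",562,142,.07),("tip",612,57,.174)):
    p=P(x,y,z)[:2];print(n,p.round(4),"box",((p-BC)@B).round(4))
a=np.radians(-70+72);o=env.observe();t=o["tcp_pos"]
yaw=BY+72;O=t[:2]-Rz(yaw)[:2,:2]@[-.036,.061];tp=O+Rz(yaw-70)[:2,0]*.045
print("tip pred box",((tp-BC)@B).round(4))
f=s["frame"];cv2.imwrite("pics/s4z.png",cv2.resize(f[175:255,300:400,::-1],(750,600),interpolation=cv2.INTER_CUBIC))
E
```

```text
crown mid [0.6593 0.0043] box [ 0.0559 -0.0011]
crown l [0.6365 0.0036] box [ 0.0331 -0.001 ]
crown r [0.6829 0.0037] box [ 0.0795 -0.0025]
foot r [0.6853 0.0018] box [ 0.0818 -0.0044]
plate l [0.6145 0.0023] box [ 0.011  -0.0016]
tip [0.6633 0.0204] box [0.0604 0.0149]
tip pred box [0.06   0.0182]
```

View pics/s4z.png

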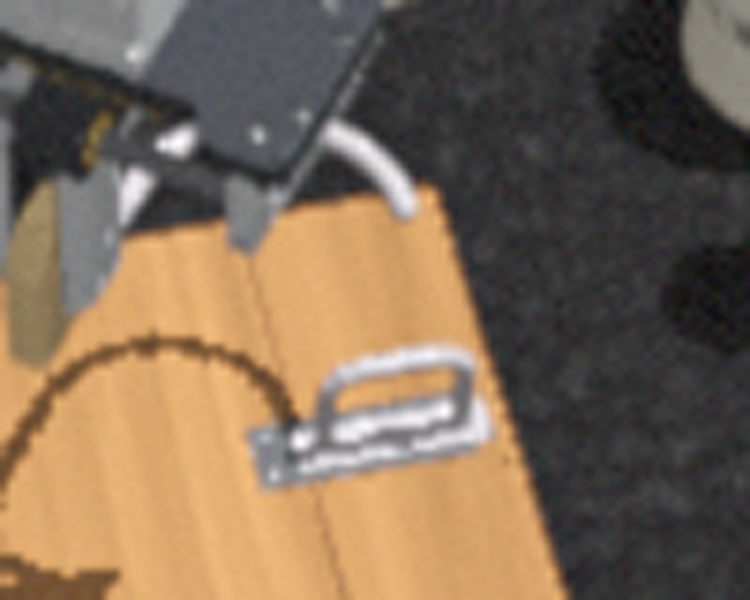

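In the enlarged view the staple stands at box x ≈ 57 mm and the tip is about 16 mm clear of it on the +y side, close to prediction. I'll shift the target 3 mm toward the robot, lower the pin, enter the staple and swing.

```bash
sed -i 's/@\[.015,s\]/@[.012,s]/' h.py; python3 - <<'E'
from h import *
f0=env.observe()["force"]
def go(a,z,s,v):
    p,R=swing(a,z,s);env.line_to(p,R,v=v);o=env.observe();df=o["force"]-f0
    print(a,z,s,"err",(o["tcp_pos"]-p).round(4),"dF",df.round(1),"t",o["time"])
    if np.linalg.norm(df)>15: raise SystemExit("force")
go(72,.10,.016,.12);go(72,.078,.016,.06)
go(72,.078,0,.06)
snap("side","s5")
for a in(60,48,36,24,12,0): go(a,.078,0,.06)
env.wait(.2);s=snap("side","s6")["frame"];s5=load("s5")["frame"]
k=lambda f:cv2.resize(f[185:265,300:400,::-1],(400,320),interpolation=cv2.INTER_CUBIC)
cv2.imwrite("pics/s6z.png",np.hstack([k(s5),k(s)]))
E
```

```text
72 0.1 0.016 err [ 0.0006 -0.0001  0.0006] dF [-0.8  0.2  0.5] t 10.25
72 0.078 0.016 err [-0.0004  0.0001 -0.0005] dF [-0.5  0.4  1. ] t 10.7667
72 0.078 0 err [ 0.0002 -0.0006  0.0002] dF [ 0.2 -0.2  1.5] t 11.1833
60 0.078 0 err [-0.      0.0001  0.    ] dF [-1.1 -1.7  1.1] t 11.6333
48 0.078 0 err [ 0.0001 -0.0002  0.    ] dF [-0.5  0.7  1.2] t 12.0333
36 0.078 0 err [ 0.     -0.0004 -0.    ] dF [-0.9 -0.2  0.8] t 12.4333
24 0.078 0 err [-0.0001 -0.0005 -0.0001] dF [-0.4 -0.1  1. ] t 12.8333
12 0.078 0 err [-0.0003 -0.0004 -0.0001] dF [-0.6  1.1 -0.2] t 13.2333
0 0.078 0 err [-0.0004 -0.0004 -0.0001] dF [-0.7  0.2  0.8] t 13.6333
```

View pics/s6z.png

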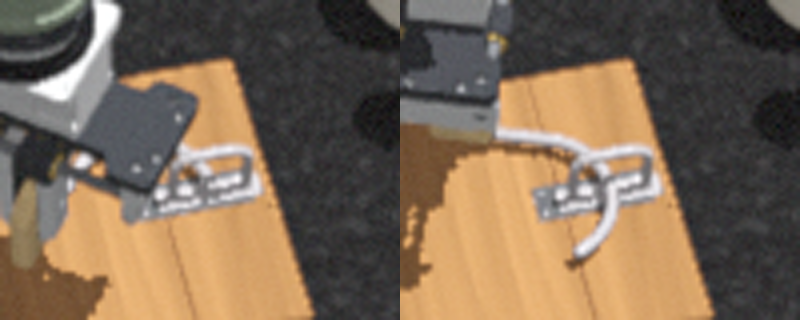

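The right view shows the bar passing under the staple, with the tip at (577, 255) beyond it. I'll check the tip, lower onto the top and let go.

```bash
python3 - <<'E'
from h import *
s=load("s6");B=Rz(BY)[:2,:2]
p=ray(s,[300+(577-400)/4,185+253/4],.082)[:2];print("tip box",((p-BC)@B).round(4),"pred .0274 -.0423")
p=ray(s,[300+(612-400)/4,185+190/4],.082)[:2];print("bar near staple",((p-BC)@B).round(4))
f0=env.observe()["force"]
for z in(.074,.072,.0705,.0695):
    q,R=swing(0,z);env.line_to(q,R,v=.03);env.wait(.1);o=env.observe();print(z,(o["force"]-f0).round(1))
    if (o["force"]-f0)[2]>4: break
jaws.grip(.35);o=env.observe();print(o["finger_gap"],o["tcp_pos"],o["time"])
t=o["tcp_pos"]
env.line_to(t+[0,0,.06],v=.08);env.line_to(t+[-.05,.05,.2],v=.2)
p=np.array([.40,.22,.33])
q=kin.solve_ik(p,down(90)); 
if q is not None: env.goto_joints(q)
print(env.observe()["time"])
c=snap("top","t7");s=snap("side","s7")
k=lambda f,y,x:cv2.resize(f[y:y+80,x:x+100,::-1],(400,320),interpolation=cv2.INTER_CUBIC)
cv2.imwrite("pics/a7.png",np.hstack([k(c["frame"],180,270),k(s["frame"],185,300)]))
E
```

```text
tip box [ 0.0242 -0.0461] pred .0274 -.0423
bar near staple [ 0.0557 -0.0062]
0.074 [ 0.2 -0.2 -0.5]
0.072 [-0.2 -0.4 -0.1]
0.0705 [ 0.6  0.3 -0.1]
0.0695 [-1.2 -0.   3.3]
0.35322116007437 [0.57725311 0.0636291  0.0912955 ] 15.8333
18.3833
```

View pics/a7.png

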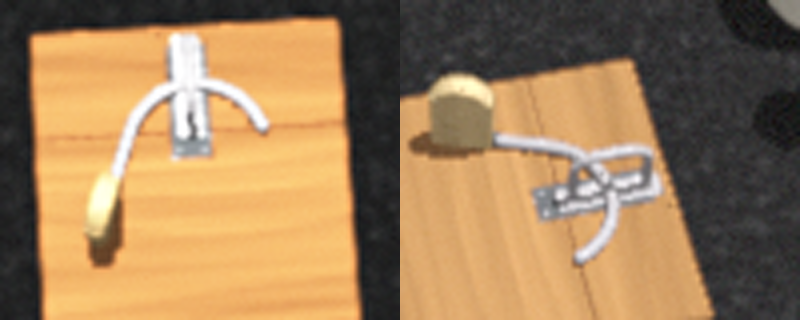

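The pin lies flat with its bar through the staple. In the top view the staple crosses near the apex at (188, 85), the tip is at (265, 128) and the grip at (103, 205). Next I'll quantify the angle.

```bash
python3 - <<'E'
from h import *
B=Rz(BY)[:2,:2];t=load("t7");s=load("s7")
T=lambda x,y,z:(ray(t,[270+x/4,180+y/4],z)[:2]-BC)@B
S=lambda x,y,z:(ray(s,[300+(x-400)/4,185+y/4],z)[:2]-BC)@B
for n,a in(("T tip",T(264,127,.074)),("T leg",T(118,172,.074)),("T arc l",T(140,112,.074)),("T arc r",T(235,92,.074)),("T apexL",T(165,91,.074)),("T apexR",T(212,82,.074)),("T grip top",T(105,197,.125)),("S tip",S(579,261,.074)),("S legend",S(497,139,.074)),("S arc",S(612,195,.074)),("S staple mid",S(612,157,.1115))):print(n,a.round(4))
# circle through arc points
A=np.array([T(264,127,.074),T(250,104,.074),T(235,92,.074),T(212,82,.074),T(165,91,.074),T(150,100,.074),T(140,112,.074)])
x=np.linalg.lstsq(np.c_[2*A,np.ones(len(A))],(A**2).sum(1),rcond=None)[0];O=x[:2];print("O",O,"r",np.sqrt(x[2]+O@O),"tip ang",np.degrees(np.arctan2(*(A[0]-O)[::-1])))
E
```

```text
T tip [ 0.0278 -0.047 ]
T leg [0.0037 0.0472]
T arc l [0.0416 0.0313]
T arc r [ 0.0515 -0.0299]
T apexL [0.0544 0.0147]
T apexR [ 0.0587 -0.0156]
T grip top [-0.0199  0.0552]
S tip [ 0.0255 -0.0472]
S legend [-0.0044  0.0517]
S arc [ 0.0565 -0.0047]
S staple mid [ 0.0553 -0.0017]
O [ 0.01536016 -0.00459167] r 0.0442513676973011 tip ang -73.59922508997028
```

```bash
python3 - <<'E'
from h import *
B=Rz(BY)[:2,:2];t=load("t7")
T=lambda x,y,z:((ray(t,[270+x/4,180+y/4],z)[:2]-BC)@B).round(4)
f=t["frame"][180:260,270:370];hsv=cv2.cvtColor(f,cv2.COLOR_RGB2HSV)
m=(hsv[...,1]<70)
for r in(10,13,16,28,32,36):
    u=np.nonzero(m[r,35:60])[0]+35;print(r,u.min(),u.max(),"y@.07",T(4*u.mean(),4*r,.07),"y@.1115",T(4*u.mean(),4*r,.1115))
E
```

```text
10 42 49 y@.07 [0.0881 0.0019] y@.1115 [0.0779 0.0031]
13 42 50 y@.07 [0.0802 0.001 ] y@.1115 [0.0703 0.0023]
16 42 51 y@.07 [0.0722 0.0002] y@.1115 [0.0626 0.0015]
28 35 51 y@.07 [0.0411 0.006 ] y@.1115 [0.0327 0.0071]
32 43 52 y@.07 [ 0.0304 -0.0001] y@.1115 [0.0223 0.0013]
36 43 52 y@.07 [0.02   0.0005] y@.1115 [0.0124 0.0018]
```

In this view the staple is at y ≈ 0 and the middle of the bend about 6 mm past it. I'll regrip and correct by +2.5° and +4 mm.

```bash
python3 - <<'E'
from h import *
f0=env.observe()["force"]
p,R=swing(0,.0695)
env.goto(p+[0,0,.10],R);env.line_to(p+[0,0,.04],R,v=.12);env.line_to(p,R,v=.06)
jaws.grip(0,30);o=env.observe();print(o["finger_gap"]*94,(o["force"]-f0).round(1))
for a,z,s in((0,.073,0),(2.5,.073,.004),(2.5,.0705,.004),(2.5,.0695,.004)):
    q,R=swing(a,z,s);env.line_to(q,R,v=.03);env.wait(.1);o=env.observe();print(a,z,(o["force"]-f0).round(1))
jaws.grip(.35)
t=o["tcp_pos"]
env.line_to(t+[0,0,.06],v=.08);env.line_to(t+[-.05,.05,.2],v=.2)
env.goto_joints(kin.solve_ik(np.array([.40,.22,.33]),down(90)))
c=snap("top","t8");s=snap("side","s8");print(env.observe()["time"])
k=lambda f,y,x:cv2.resize(f[y:y+80,x:x+100,::-1],(400,320),interpolation=cv2.INTER_CUBIC)
cv2.imwrite("pics/a8.png",np.hstack([k(c["frame"],180,270),k(s["frame"],185,300)]))
E
```

```text
13.746913517123566 [-0.8 -0.9  0.1]
0 0.073 [-0.2 -0.3 -2.1]
2.5 0.073 [ 0.6 -0.4 -2.3]
2.5 0.0705 [ 0.3 -0.9 -2.6]
2.5 0.0695 [-0.4 -0.4  0.1]
26.05
```

View pics/a8.png

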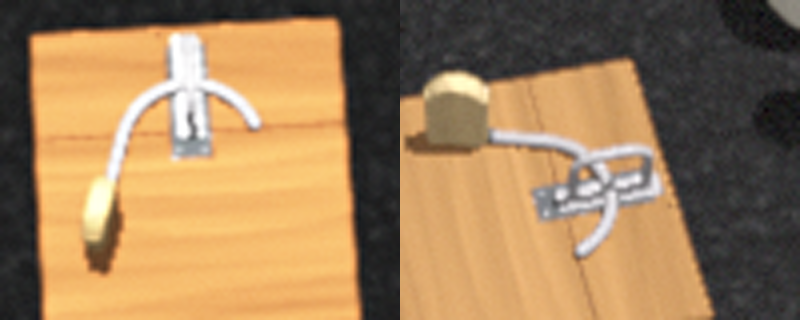

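The pin lies flat, with the tip at (257, 126) and the staple at (188, 85) now over the middle of the bend. The straight pin was never approached, and the gripper is clear.

```bash
python3 -c "
from workcell import env
print(env.close_job())"
```

```text
the job is handed in; nothing more can be done
None
```

I handed the job in at about 26 s: the curved pin lies flat on the box and let go, its bar through the staple with the middle of the bend under it to within a few mm by the last pictures; the straight pin was never approached.

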